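# Chuck a silver collar four clicks tight and hold the lever

## Robot

A 6-joint arm with a two-finger parallel gripper is mounted at the origin on the work surface. World frame = base frame: x ahead of the robot, y to its left, z up, the work surface at z = 0. Lengths are in m, angles in degrees, forces in N, time in s.
With the tool pointing down it reaches from about 0.325 to 0.85 m from the base axis. Payload 4.4 kg.
Tool frame: the origin (TCP) lies midway between the tips of the shut fingers; the grasp point (between the pads) lies 19 mm behind it; z points along the fingers, x is the direction in which the jaws open and shut, and the axes are right-handed (so a half turn about z gives the same grasp; the last joint's range is limited). The gripper opens to 94 mm and grips with 3 to 60 N. Pads are 16 mm wide; open, the fingers measure 119 mm over their backs; the gripper's body (75 mm by 177 mm) begins 78 mm behind the grasp point.
Start: joints at [-76.69, 11.837, 88.321, -0, 79.842, -8.623], TCP at [0.215, -0.533, 0.205] pointing down, gripper open.
Joint ranges: [-156.59, 156.59], [-49.26, 127.26], [12.9, 141.05], [-63.56, 243.56], [4.71, 150.69], [-161.64, 161.64]. Speed limits (degrees/s): [159.86, 159.86, 180, 180, 180, 180].

## Interface

Orientations are given as a 3x3 rotation matrix whose columns are the frame's x, y, z axes.
In Python, from cell import env gives the robot as it stands. The module is installed in compiled form; this text tells all that it offers. Calls block until the motion is done:
- env.reach(position, orientation): joint-space move of the TCP to a pose.
- env.movel(position, speed=0.15, orientation=None, until_force=None): straight line of the TCP; orientation=None keeps the orientation; speed is the mean speed in m/s. With until_force (N) it stops when the force on the tool has changed by that much, and returns True; else False.
- env.set_joints(angles): joint-space move.
- env.command_gripper(opening, effort=None): opening from 0.0 (shut) to 1.0 (fully open); effort is the grip in N (None keeps the last); returns when the fingers have stopped.
- env.hold(seconds).
- env.solve_ik(position, orientation): joint angles nearest the present ones, or None.
- env.state(): the state.
- env.get_image(name): name is "scene" or "top"; returns the picture (480x640x3 uint8, blue, green, red); there is no depth.
- env.get_calibration(name): a dict with "fx", "fy", "cx", "cy" (pixels), "T" (4x4, takes a point from camera to world coordinates). Camera axes: x right, y down, z forward; pixel columns grow to the right and rows downward; lengths in m; the calibration is good to about 2 mm. A picture is of the moment at which its call begins. get_calibration takes no time and is no camera call.
A pose or a line that the arm cannot do raises env.PlanningError and nothing moves.
- env.sign_off(): hands the job in, once; it reports no verdict.
The state is a dict: "clock": time; "qpos": joint angles; "dq": joint speeds; "tau": joint torques, N m; "eef_pos": TCP position; "eef_rot": TCP orientation; "force": force on the tool from outside, world axes, zero at the start; "torque": the same for the moment, N m; "opening": opening from 0.0 (shut) to 1.0 (fully open).
Only numpy, scipy, OpenCV 4.12 (cv2) and the standard library are available. Lean on these libraries where they do the work, as an engineer would, in place of code of your own. Each camera call takes 0.05 s, during which the arm holds its last target. There are 200 camera calls.

## Task

Pick the wide silver collar out of the parts tray, set it fully home over the mandrel of the lever chuck and let go of it. Then swing the chuck's lever counter-clockwise (seen from above) until you have felt exactly four clicks, never a fifth, so that the jaws grip the soft silver without stretching it, and finish while still holding the lever in that fourth notch: it springs back if let go, and the collar is to be filed meanwhile. Leave the other parts and tools where they are.

Things in the scene. Friction and masses are not known exactly. Their poses are not given: they have to be found in the camera images.
- collar: the workpiece: candle-socket collar, a plain open silver tube standing upright in the tray, outside diameter 52 mm (53 mm over two thin beads at its ends), bore 42 mm, height 34 mm, 0.18 to 0.33 kg; origin: centre of its lower end, z along its axis. The only wide open tube in the tray; at least 25 mm is clear all round it
- tray: low open tray of dark wood with a blue lining, 210 x 290 mm outside, rim 26 mm high, 4 mm walls and floor; fixed; origin: centre of its underside, longer side along its y. Of tray and chuck one stands to the left and one to the right of the robot, either way round
- drip_pan: other silver part in the tray: flat dish, 44 mm across, 12 mm high; origin: centre of its underside
- finial: other silver part in the tray: slim pointed finial, 32 mm across the foot, 52 mm high; origin: centre of its underside
- ferrule: other part in the tray: small dark ring, 34 mm across, 14 mm high, too small for the chuck; origin: centre of its underside
- knop: other silver part in the tray: solid waisted knop, 42 mm across, 42 mm high; origin: centre of its underside
- file: file with a wooden handle lying on the bench behind tray and chuck, 255 mm long, 24 mm thick at most
- tool_cup: small white and blue cup, 64 mm across, 62 mm high, with a red marker and a scriber standing in it to 120 mm
- chuck: lever chuck bolted to the bench: dark green cast base 150 x 150 mm and round body; origin: centre of its underside, z the upright axis shared by mandrel, lever and click plate; at yaw 0 the lever side faces the robot. Only the lever's knob and the mandrel stand above 88 mm
- seat (a point): on the chuck's axis, on the flat steel seat, 62 mm across and 88 mm above the bench, on which the collar stands when fully home with the mandrel up its bore
- mandrel_top (a point): on the chuck's axis, top of the expanding mandrel, 128 mm above the bench: four steel jaws, together 36 mm across with the lever at rest, top 4 mm stepped in by 2 mm. The collar drops over it with 3 mm play all round. The jaws open 8 mm in radius per rad of lever and meet the bore of a centred collar at about 0.4 rad; from there the force at the knob grows by 1 to 3 N
- lever: steel lever, 55 to 67 mm above the bench; origin on the chuck's axis at bench height, x along the lever out to the knob, z up. At rest on its stop (chuck at yaw 0) it points back to the robot and 0.35 rad towards +y. Swung counter-clockwise seen from above, 0.85 rad at most. A spring takes it back: about 8 N at the knob at rest, 10 N at the fourth click; let go, it flies back over the clicks
- knob (a point): black upright round handle of the lever, revolving freely on its stem, 26 mm across, from 72 to 125 mm above the bench, 150 mm from the chuck's axis; this point is on its axis, 100 mm above the bench. Free all round
- click_plate: brass sector with six round steel teeth on its rim, 0.12 rad apart (18 mm at the knob); origin on the chuck's axis, z up. Clamped wherever the last job left it, so the lever swings free for 0.02 to 0.17 rad before the first tooth. Angle from its x to the lever's x, counter-clockwise: 0.28, 0.40, 0.52, 0.64, 0.76 rad on the tooth tops, 0.70 in the notch after the fourth
- pawl: spring pawl under the lever, its roller riding on the plate's teeth; a click is it going over a tooth top and dropping into the notch behind. At the knob: up to 4 N more as it starts up a tooth (the first from the free swing, the next from a notch), falling evenly through none on the top to 4 N less just before the notch; pushed on there, the force jumps up some 6 N
Things that resemble listed ones, but are neither listed nor needed, are in the scene too. Leave any brown look-alike of the collar alone.

How it is judged:
By the outcome, as a careful person would: the job done as asked, in the order asked, and still so for the second after the job is handed in, while the arm keeps its last pose, push and grip.
It also fails if it takes over 69 s, if anything falls off the work surface, if the arm or the gripper's body presses on something with over 40 N, if the wrist force passes 120 N, or if a joint passes its speed limit or range.

## Working session

There is one attempt and no reset: what is moved stays moved. The work goes in short steps, each a Python script; the robot and the scene stay as the last script left them, time stands still between calls to the robot, and variables do not carry over. Pictures are saved under pics/ and viewed, about 8 in all and at most 12, crops included, and the job is handed in when it is done.

```bash
mkdir -p pics
python3 - <<'E'
from cell import env
import cv2, numpy as np
for n in("top","scene"):
    cv2.imwrite(f"pics/{n}0.png",env.get_image(n)); c=env.get_calibration(n); print(n,c["fx"],c["fy"],c["cx"],c["cy"]); print(np.round(c["T"],4))
s=env.state(); print(s["clock"],s["eef_rot"],s["force"],s["opening"])
E
```

```text
top 475.44835650222416 475.44835650222416 319.5000779474613 235.87415622786372
[[-9.7200e-02 -9.7360e-01  2.0650e-01  4.3480e-01]
 [-9.9530e-01  9.5000e-02 -2.0400e-02  1.0640e-01]
 [ 2.0000e-04 -2.0750e-01 -9.7820e-01  1.0165e+00]
 [ 0.0000e+00  0.0000e+00  0.0000e+00  1.0000e+00]]
scene 440.7594001872069 440.7594001872069 315.5457397948967 243.3098266016925
[[ 0.8626  0.4032 -0.3057  0.8426]
 [ 0.5059 -0.696   0.5095 -0.3247]
 [-0.0074 -0.5941 -0.8043  0.7433]
 [ 0.      0.      0.      1.    ]]
0.1 [[ 3.73504099e-01 -9.27628410e-01 -4.68937849e-04]
 [-9.27626397e-01 -3.73504277e-01  1.95525894e-03]
 [-1.98890404e-03 -2.95298104e-04 -9.99997979e-01]] [0.14758116 0.04115429 0.01727425] 1.001182111526844
```

View pics/top0.png

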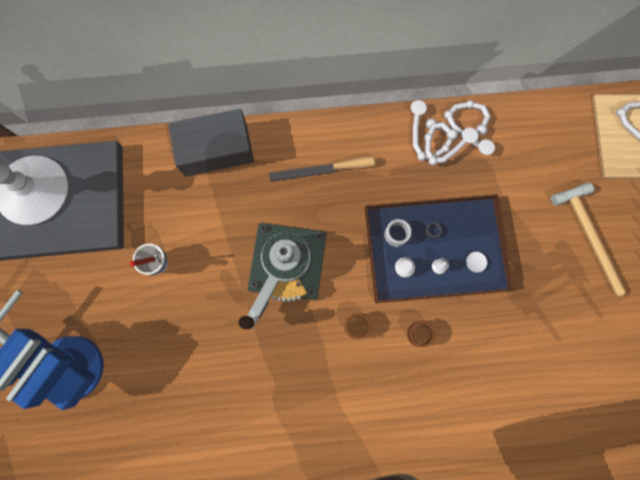

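View pics/scene0.png

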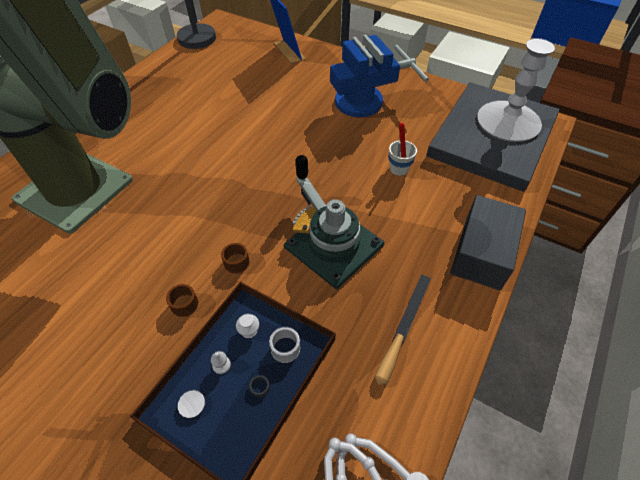

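The top view shows the collar at about (398,232), the mandrel at (284,250), the knob at (246,322) and the click plate at (292,290). In the scene view the collar is at (285,345), the mandrel at (336,207) and the knob at (302,167). The brown tubes outside the tray are look-alikes.

```bash
cat > h.py <<'E'
from cell import env
import cv2, numpy as np
def px2w(n,u,v,z):
    c=env.get_calibration(n);T=np.array(c["T"]);d=T[:3,:3]@[(u-c["cx"])/c["fx"],(v-c["cy"])/c["fy"],1]
    return T[:3,3]+d*(z-T[2,3])/d[2]
def w2px(n,p):
    c=env.get_calibration(n);T=np.array(c["T"]);q=T[:3,:3].T@(np.array(p)-T[:3,3])
    return np.array([c["fx"]*q[0]/q[2]+c["cx"],c["fy"]*q[1]/q[2]+c["cy"]])
def crop(img,u,v,w,h,k): return cv2.resize(img[v-h//2:v+h//2,u-w//2:u+w//2],None,fx=k,fy=k,interpolation=cv2.INTER_CUBIC)
def down(a):  # jaw axis x at world angle a (rad)
    c,s=np.cos(a),np.sin(a); return np.array([[c,s,0],[s,-c,0],[0,0,-1.]])
def circ(p,r,n=60):
    a=np.linspace(0,2*np.pi,n);return np.c_[p[0]+r*np.cos(a),p[1]+r*np.sin(a),np.full(n,p[2])]
E
python3 - <<'E'
from h import *
for l,n,u,v,z in[("collar","top",398,231,.038),("collar","scene",285,339,.038),("mand","top",284,250,.128),("mand","scene",336,205,.128),("knob","top",246,322,.125),("knob","scene",302,160,.125)]:
    print(l,n,px2w(n,u,v,z).round(4))
t=cv2.imread("pics/top0.png");s=cv2.imread("pics/scene0.png")
a=np.hstack([crop(t,398,232,80,60,5),crop(t,275,275,80,60,5)]) 
b=np.hstack([crop(s,285,345,80,60,5),crop(s,325,200,80,60,5)])
a=np.hstack([crop(t,398,232,50,50,6),crop(t,275,280,84,100,6)[:, :500]])[:1] if 0 else a
cv2.imwrite("pics/c1.png",np.vstack([a,b]))
E
```

```text
collar top [ 0.6357 -0.0797  0.038 ]
collar scene [ 0.6324 -0.0803  0.038 ]
mand top [0.6016 0.1577 0.128 ]
mand scene [0.5968 0.1602 0.128 ]
knob top [0.4744 0.2387 0.125 ]
knob scene [0.4775 0.2343 0.125 ]
```

View pics/c1.png

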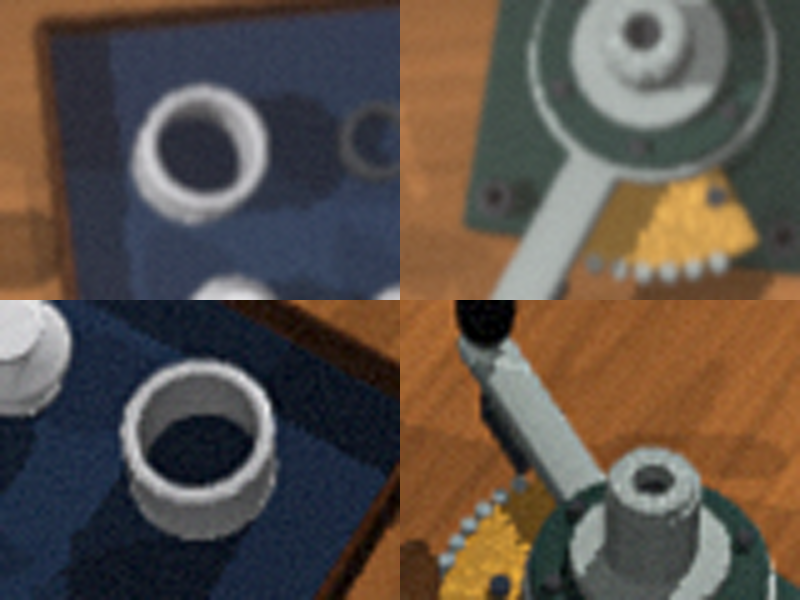

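The crops give the collar's top rim centre at about (398.6,231.6) in top and (284.6,341.4) in scene. The mandrel top is at (283,251.6) and (336,206), and the six teeth run from (314,298) to (339,297) in top. I'll fit these and check them with an overlay.

Run:
```python
from h import *
from scipy.optimize import least_squares as ls
obs={"collar":((398.6,231.6),(284.6,341.4),.038),"mand":((283.2,251.2),(336,206),.128),"knob":((246,322),(302,159.5),.125)}
P={k:(px2w("top",*a,z)+px2w("scene",*b,z))/2 for k,(a,b,z) in obs.items()}
for k,(a,b,z) in obs.items(): print(k,P[k].round(4),(px2w("top",*a,z)-px2w("scene",*b,z)).round(4))
d=P["knob"]-P["mand"];print("r",np.hypot(*d[:2]),"ang",np.arctan2(d[1],d[0]))
la=np.arctan2(d[1],d[0])
for u,v in [(354,297.6),(359,299),(363.6,299.4),(368.6,299.2),(373.6,298.6),(379,297.4)]:
    q=px2w("top",u-40,v,.055)-P["mand"]; print("tooth",np.hypot(*q[:2]).round(4),np.arctan2(q[1],q[0])%6.2832-la)
ims=[]
for n in("top","scene"):
    im=cv2.imread(f"pics/{n}0.png");k=5
    cs=[(281,341) if n=="scene" else (398,232),(325,190) if n=="scene" else (268,282)]
    m=P["mand"]
    C=[(P["collar"],.0265),(P["collar"],.021),(P["collar"]-[0,0,.034],.0265),((m[0],m[1],.124),.018),((m[0],m[1],.088),.031),(P["knob"],.013),(P["knob"]-[0,0,.053],.013)]
    r=[]
    for (u,v) in cs:
        c=crop(im,u,v,80,60 if u in(281,398) else 100,k) if 1 else 0
        h=c.shape[0]//k
        for p,R in C:
            pts=np.array([w2px(n,x) for x in circ(np.array(p),R)]);pts=(pts-[u-40,v-h//2]+.5)*k
            cv2.polylines(c,[pts.astype(int)],1,(0,0,255),1)
        r.append(c[:300] if c.shape[0]==300 else c)
    ims.append(np.hstack([cv2.copyMakeBorder(r[0],0,200,0,0,cv2.BORDER_CONSTANT),r[1]]))
cv2.imwrite("pics/o.png",np.vstack([cv2.resize(i,(600,375)) if 0 else cv2.resize(i,(480,300)) for i in ims]))
```

```text
collar [ 0.6342 -0.0826  0.038 ] [0.0001 0.0035 0.    ]
mand [0.5987 0.1587 0.128 ] [0.0014 0.0013 0.    ]
knob [0.4756 0.2371 0.125 ] [-0.0024  0.0031  0.    ]
r 0.1459904479318274 ang 2.5745142332648525
tooth 0.0992 1.083044523902959
tooth 0.1075 1.1446374030180815
tooth 0.1141 1.2035931892846552
tooth 0.1207 1.2676823029219495
tooth 0.1274 1.3296156346307644
tooth 0.1343 1.3960613844290966
```

View pics/o.png

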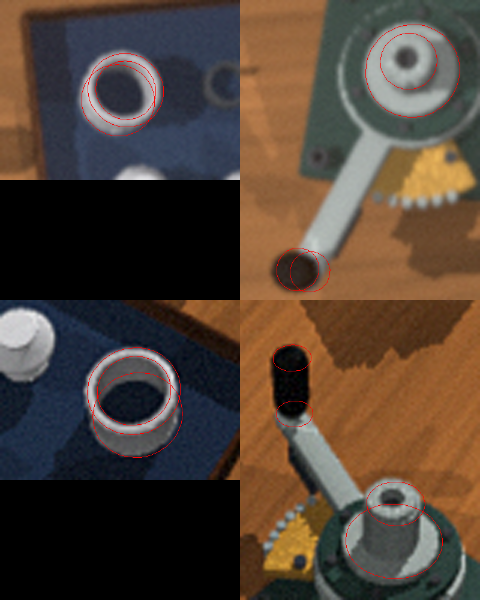

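The overlay agrees with the pictures to about 1–2 px, and the knob should go about 1 px left in top. My tooth angles used a wrong column offset, so I'll redo them. Next is the pick: two light squeezes at 90° to centre the collar in the gripper.

Run:
```python
from h import *
m=np.array([.5992,.1584]);la=np.arctan2(.2385-m[1],.4748-m[0]);print("lever",la)
for z in(.05,.06):
  print([np.round([np.hypot(*q),(np.arctan2(q[1],q[0])-la)%6.2832],3).tolist() for q in[px2w("top",u,v,z)[:2]-m for u,v in [(274,297.6),(279,299),(283.6,299.4),(288.6,299.2),(293.6,298.6),(299,297.4)]]])
c=np.array([.6342,-.082])
best=None
for A in np.radians([-90,90]):
  for B in (A+np.pi/2,A-np.pi/2):
    q=env.solve_ik([*c,.009],down(A));p=env.solve_ik([*c,.009],down(B));r=env.solve_ik([*m,.15],down(B))
    print(np.degrees([A,B]),*[None if x is None else np.round(x) for x in(q,p,r)])
    if q is not None and p is not None and r is not None:
      s=max(abs(q[5]),abs(p[5]),abs(r[5]))
      if best is None or s<best[0]: best=(s,A,B)
_,A,B=best
env.command_gripper(.70,8)
env.reach([*c,.12],down(A))
env.movel([*c,.05],.15); print(env.movel([*c,.010],.08,until_force=6))
env.command_gripper(0); print("o",env.state()["opening"]*94,env.state()["force"].round(2) if hasattr(env.state()["force"],"round") else env.state()["force"])
env.command_gripper(.70)
env.reach([*c,.010],down(B))
env.command_gripper(0,25); s=env.state(); print("o",s["opening"]*94,s["force"],s["eef_pos"],s["clock"],"B",B)
env.movel([*c,.16],.15); s=env.state(); print(s["opening"]*94,s["force"],s["eef_pos"],s["clock"])
cv2.imwrite("pics/pick.png",np.hstack([crop(env.get_image("scene"),300,300,160,200,2.5),crop(env.get_image("top"),398,232,160,200,2.5)]))
```

```text
lever 2.569524209419348
[[0.085, 0.186], [0.085, 0.31], [0.085, 0.42], [0.085, 0.539], [0.085, 0.66], [0.085, 0.791]]
[[0.085, 0.2], [0.086, 0.322], [0.086, 0.429], [0.085, 0.546], [0.086, 0.664], [0.086, 0.793]]
[-90.   0.] [-15.  32.  87.  -0.  62.  75.] [-15.  32.  87.  -0.  62. -15.] [ 7. 20. 85. -0. 75.  7.]
[ -90. -180.] [-15.  32.  87.  -0.  62.  75.] None None
[ 90. 180.] [ -15.   32.   87.   -0.   62. -105.] None None
[90.  0.] [ -15.   32.   87.   -0.   62. -105.] [-15.  32.  87.  -0.  62. -15.] [ 7. 20. 85. -0. 75.  7.]
False
o 51.6591482368313 [0.04 0.03 1.58]
o 51.931610129570856 [-0.02618354  0.01947396  0.21932162] [ 0.63409625 -0.08200069  0.01000921] 6.8167 B 0.0
51.53095573884465 [-0.08955974  0.02591118 -3.34625028] [ 0.63312843 -0.08174605  0.15842904] 7.9667
```

View pics/pick.png

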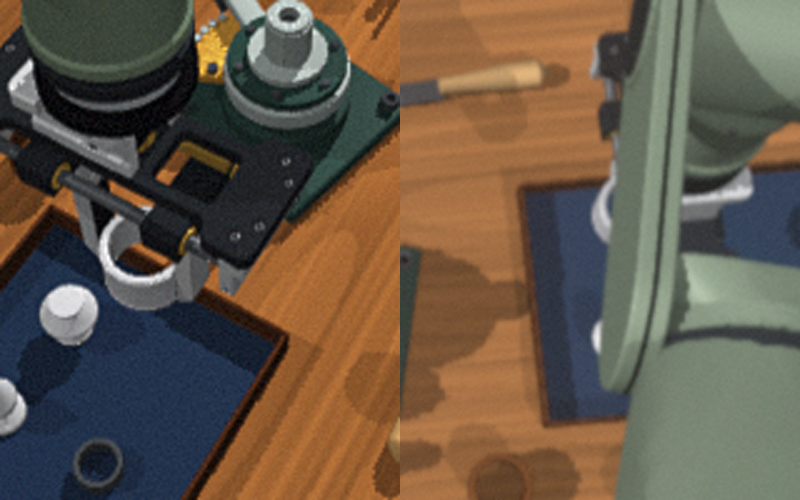

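The collar is held level, and the reading gives 51.5 mm and 3.3 N. The teeth lie 0.19–0.79 rad ahead of the lever, so the fourth notch should be at about 0.61 rad of swing. Next I place the collar.

Run:
```python
from h import *
m=np.array([.5992,.1584])
env.movel([*m,.165],.2); env.hold(.2); s=env.state(); print(s["eef_pos"],s["force"],s["clock"])
hit=env.movel([*m,.105],.06,until_force=5); s=env.state(); print(hit,s["eef_pos"],s["force"],s["torque"])
if not hit or s["eef_pos"][2]<.11:
    hit=env.movel([*m,.088],.03,until_force=6); s=env.state(); print(hit,s["eef_pos"],s["force"],s["torque"],s["clock"])
cv2.imwrite("pics/place.png",crop(env.get_image("scene"),330,200,120,120,4))
```

```text
[0.59941147 0.15740991 0.16492619] [ 0.1666225  -0.0483354  -2.71989026] 9.6333
False [0.5997075  0.15848418 0.105615  ] [-0.93269487  0.40673608 -2.67473981] [-0.03707419 -0.07597942 -0.0116011 ]
True [0.59958856 0.15845064 0.09383343] [-0.38012164 -0.41962752  4.17661127] [-0.03656735  0.0260493   0.00327853] 11.225
```

View pics/place.png

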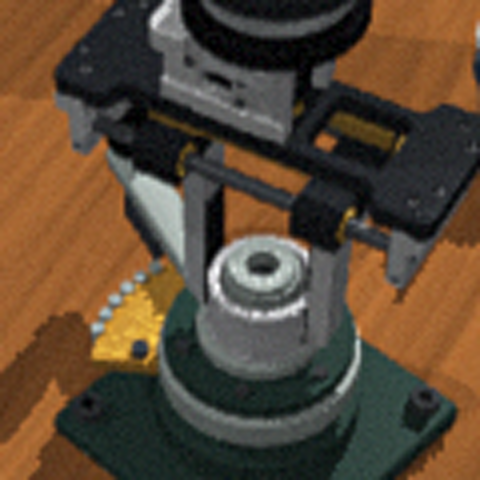

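The picture shows the collar round the mandrel and down on the seat. TCP height at contact was 0.0938 m against 0.094 m expected, so it is fully home. Next I release it, take the knob, and grip it.

Run:
```python
from h import *
env.command_gripper(.75,25); env.hold(.1); s=env.state(); print(s["force"],s["eef_pos"])
p=s["eef_pos"]; env.movel([p[0],p[1],.20],.15)
m=np.array([.5995,.1584]); la=2.5695+.015; R=.15
k=m+R*np.array([np.cos(la),np.sin(la)]); print("knob tgt",k)
opts=[]
for a in(la+np.pi/2,la-np.pi/2):
    q=env.solve_ik([*k,.081],down(a)); q2=env.solve_ik([*(m+R*np.array([np.cos(la+.8),np.sin(la+.8)])),.081],down(a+.8))
    print(q,q2)
    if q is not None and q2 is not None: opts.append((max(abs(q[5]),abs(q2[5])),a))
a=min(opts)[1]; print("a-la",a-la)
env.reach([*k,.20],down(a)); env.command_gripper(.6)
cv2.imwrite("pics/rel.png",np.hstack([crop(env.get_image("scene"),320,200,130,130,3),crop(env.get_image("top"),270,280,130,130,3)]))
print(env.movel([*k,.081],.12,until_force=6),env.state()["clock"])
```

```text
[ 0.10526035 -0.16726809 -0.15482303] [0.59808318 0.15825979 0.09200256]
knob tgt [0.47218062 0.2377081 ]
[ 1.73373223e+01  1.42243217e+01  1.01401225e+02 -2.54444375e-14
  6.43744531e+01  1.39256380e+02] [ 4.51626887e+00  7.56380661e+00  1.09471600e+02 -2.54444375e-14
  6.29645932e+01  8.05987031e+01]
[ 1.73373223e+01  1.42243217e+01  1.01401225e+02 -2.54444375e-14
  6.43744531e+01 -4.07436199e+01] [ 4.51626887e+00  7.56380661e+00  1.09471600e+02 -2.54444375e-14
  6.29645932e+01 -9.94012969e+01]
a-la -1.5707963267948966
False 15.25
```

View pics/rel.png

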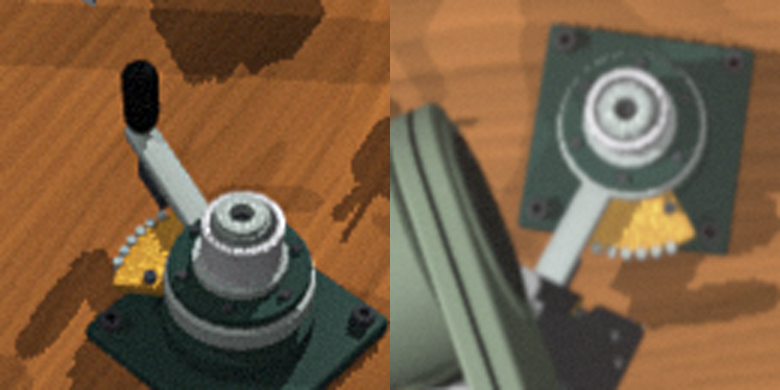

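The collar stands home and centred, the gripper is clear of it, and the lever is still at rest. Next I grip the knob and start the swing in small steps, logging the tangential force.

```bash
cat >> h.py <<'E'
M=np.array([.5995,.1584]);LA=2.5695;R=.15
def swing(t0,t1,step=.0125):
    out=[]
    for t in np.arange(t0+step,t1+1e-6,step):
        a=LA+t; env.movel([*(M+R*np.array([np.cos(a),np.sin(a)])),.081],.05,orientation=down(a-np.pi/2)); env.hold(.04)
        s=env.state();d=s["eef_pos"][:2]-M;b=np.arctan2(d[1],d[0])%6.28318530718;f=s["force"]
        out.append((t,b-LA,np.hypot(*d)*1000,f[0]*np.sin(b)-f[1]*np.cos(b),f[0]*np.cos(b)+f[1]*np.sin(b),f[2]))
        print("%.4f act %.4f r %.1f Ft %.2f Fr %.2f Fz %.2f"%out[-1])
    s=env.state();print(s["clock"],s["opening"]*94);return out
E
python3 - <<'E'
from h import *
env.command_gripper(0,35); s=env.state(); print(s["opening"]*94,s["force"],s["eef_pos"],s["clock"])
swing(.015,.29)
E
```

```text
25.311111249860865 [ 4.95317317  6.65177607 -4.27336203] [0.47419492 0.23988285 0.081543  ] 15.8417
0.0275 act 0.0077 r 149.5 Ft 7.27 Fr -0.29 Fz -4.24
0.0400 act 0.0201 r 149.5 Ft 8.08 Fr 0.51 Fz -4.20
0.0525 act 0.0324 r 149.5 Ft 7.77 Fr 0.69 Fz -4.57
0.0650 act 0.0450 r 149.5 Ft 7.82 Fr 0.82 Fz -4.06
0.0775 act 0.0574 r 149.5 Ft 7.81 Fr -0.49 Fz -2.74
0.0900 act 0.0702 r 149.5 Ft 7.81 Fr 0.42 Fz -2.91
0.1025 act 0.0825 r 149.5 Ft 7.74 Fr 0.31 Fz -4.56
0.1150 act 0.0948 r 149.5 Ft 7.49 Fr -0.70 Fz -3.78
0.1275 act 0.1073 r 149.5 Ft 7.54 Fr -0.51 Fz -3.99
0.1400 act 0.1198 r 149.5 Ft 7.89 Fr -0.32 Fz -3.24
0.1525 act 0.1292 r 149.5 Ft 8.89 Fr -0.59 Fz -5.04
0.1650 act 0.1359 r 149.5 Ft 11.93 Fr 0.41 Fz -5.39
0.1775 act 0.1497 r 149.6 Ft 11.05 Fr 0.19 Fz -4.72
0.1900 act 0.1652 r 149.5 Ft 10.44 Fr 0.43 Fz -5.16
0.2025 act 0.1800 r 149.6 Ft 9.50 Fr -0.21 Fz -3.91
0.2150 act 0.1946 r 149.6 Ft 8.84 Fr -0.30 Fz -3.53
0.2275 act 0.2089 r 149.6 Ft 7.64 Fr -0.51 Fz -3.54
0.2400 act 0.2233 r 149.6 Ft 5.81 Fr -0.09 Fz -2.60
0.2525 act 0.2378 r 149.6 Ft 6.45 Fr 0.28 Fz -1.88
0.2650 act 0.2467 r 149.6 Ft 6.94 Fr 0.38 Fz -2.97
0.2775 act 0.2512 r 149.5 Ft 10.98 Fr -0.03 Fz -3.80
0.2900 act 0.2607 r 149.5 Ft 12.57 Fr -0.15 Fz -5.20
22.2583 25.389887733337865
```

The first click is clear: the tooth starts at 0.13, its top is at 0.19 and the notch is at 0.25 rad actual. That puts the fourth notch at about 0.61 actual, so I'll continue to just before it.

Run:
```python
from h import *
swing(.29,.59)
```

```text
0.3025 act 0.2755 r 149.5 Ft 10.72 Fr 1.16 Fz -4.53
0.3150 act 0.2905 r 149.5 Ft 10.64 Fr -0.35 Fz -4.13
0.3275 act 0.3052 r 149.5 Ft 9.02 Fr -1.07 Fz -3.43
0.3400 act 0.3197 r 149.6 Ft 8.67 Fr -0.17 Fz -2.78
0.3525 act 0.3339 r 149.5 Ft 7.57 Fr 0.37 Fz -2.34
0.3650 act 0.3482 r 149.6 Ft 6.71 Fr 0.37 Fz -1.73
0.3775 act 0.3626 r 149.6 Ft 6.05 Fr -0.12 Fz -1.14
0.3900 act 0.3678 r 149.6 Ft 9.25 Fr -0.24 Fz -2.79
0.4025 act 0.3732 r 149.5 Ft 13.39 Fr 0.42 Fz -3.98
0.4150 act 0.3861 r 149.5 Ft 12.25 Fr -0.04 Fz -2.89
0.4275 act 0.4008 r 149.5 Ft 11.83 Fr -0.63 Fz -3.48
0.4400 act 0.4153 r 149.5 Ft 10.59 Fr 0.24 Fz -2.87
0.4525 act 0.4296 r 149.5 Ft 10.07 Fr 0.22 Fz -1.51
0.4650 act 0.4437 r 149.6 Ft 9.36 Fr -0.02 Fz -2.36
0.4775 act 0.4579 r 149.5 Ft 8.87 Fr 0.47 Fz -1.61
0.4900 act 0.4722 r 149.5 Ft 7.09 Fr 0.59 Fz -2.03
0.5025 act 0.4834 r 149.6 Ft 8.08 Fr -1.05 Fz -2.07
0.5150 act 0.4881 r 149.5 Ft 10.97 Fr -0.55 Fz -1.87
0.5275 act 0.4956 r 149.6 Ft 14.38 Fr 0.11 Fz -2.43
0.5400 act 0.5098 r 149.5 Ft 13.96 Fr -0.51 Fz -2.25
0.5525 act 0.5247 r 149.5 Ft 13.31 Fr 0.25 Fz -2.13
0.5650 act 0.5389 r 149.5 Ft 11.45 Fr -0.71 Fz -2.31
0.5775 act 0.5532 r 149.5 Ft 10.08 Fr -1.55 Fz -0.93
0.5900 act 0.5674 r 149.5 Ft 10.57 Fr 0.30 Fz -0.67
29.2583 25.240223908554864
```

Three clicks felt, with notches at 0.248, 0.368 and 0.488. The lever is past the fourth tooth's top, and the drop should come at about 0.608 actual (0.635 commanded). I'll step finely and stop at the force jump.

Run:
```python
from h import *
o=swing(.59,.615); t=.615; lo=min(x[3] for x in o)
while t<.645:
    f=swing(t,t+.004,.004)[-1]; t+=.004; lo=min(lo,f[3])
    if f[1]>.595 and f[3]>lo+2.2: break
env.hold(.5); s=env.state();d=s["eef_pos"][:2]-M;print(np.arctan2(d[1],d[0])%6.2832-LA,s["force"],s["opening"]*94,t)
cv2.imwrite("pics/end.png",np.hstack([crop(env.get_image("scene"),310,210,130,130,3),crop(env.get_image("top"),290,270,130,130,3)]))
```

```text
0.6025 act 0.5815 r 149.5 Ft 9.03 Fr -1.20 Fz -1.00
0.6150 act 0.5958 r 149.5 Ft 8.93 Fr -1.47 Fz -0.57
29.8417 25.272945199161292
0.6190 act 0.6003 r 149.5 Ft 8.81 Fr -0.72 Fz -0.24
30.1333 25.370937774404336
0.6230 act 0.6023 r 149.5 Ft 10.17 Fr -0.70 Fz -0.17
30.425 25.290717064938054
0.6270 act 0.6036 r 149.5 Ft 10.50 Fr -1.12 Fz -1.00
30.7167 25.061659309751057
0.6310 act 0.6052 r 149.5 Ft 11.47 Fr 0.07 Fz -0.71
31.0083 24.99362801074436
0.6050603560980736 [-0.63109183 11.02694354 -1.07173487] 25.397297539708322 0.631
```

View pics/end.png

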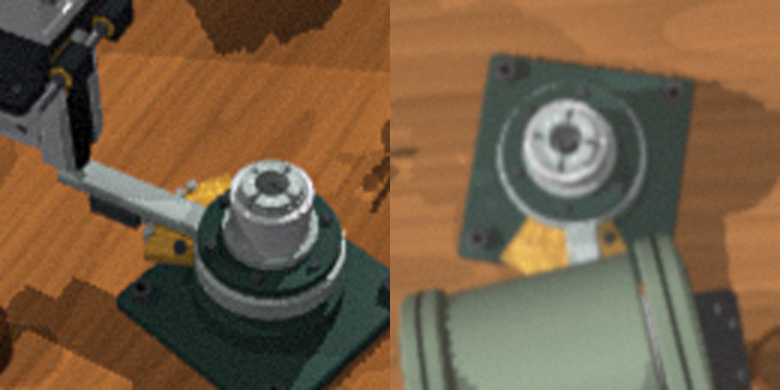

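The jaws are opened against the collar's bore and the collar is home. The lever rests in the stiff dip of the fourth notch: force rose from 8.8 to about 11.3 N in the middle of the jump, and the position is steady. I'm handing it in.

```bash
python3 -c "
from cell import env
env.sign_off(); s=env.state(); print(s['clock'],s['eef_pos'],s['force'])"
```

```text
the job is handed in; nothing more can be done
the job is handed in; nothing more can be done
```

The collar is fully home on the chuck, the lever is held in the fourth notch, and the job was handed in at about 31.6 s of the 69 s allowed.

- **Collar:** I squeezed it lightly twice at 90° to centre it in the gripper, then lowered it over the mandrel. Contact came at a tool height of 93.8 mm against 94 mm expected. I let go of it there, and a picture after release showed it upright on the seat.
- **Clicks:** I gripped the knob and swung it in small steps. The force dropped and jumped up four times, with notches at about 0.248, 0.368, 0.488 and 0.605 rad. That spacing matches the 0.12 rad between teeth, and there was no fifth click.
- **Holding:** The last check, after half a second still, gave 0.605 rad and about 11 N with the knob still gripped. That is partway up the jump in force, so the lever is in the notch and has not started up the fifth tooth. The last picture shows the jaws opened inside the collar.
- **Not confirmed:** The state I asked for after handing in was refused. I did not take a picture of the tray at the end to confirm the other parts. I saw no contact with them.
- **Disagreements:** The two cameras differed by up to 4 mm, worst at the knob. My first reading of the tooth angles used a wrong pixel offset, and I redid it before acting on it.

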